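# Tap a wobbly clay pot to the middle of its riser

### The job

The round-bellied clay pot stands off-centre near the edge of its small black riser pad. Nudge it with light pushes on its round belly, keeping off the neck, until it stands still and upright in the middle of the pad: do not pick it up, tip it or knock it off, and leave the other wares where they are.

Things in the scene. Friction and masses are not known exactly. Their poses are not given: they have to be found in the camera images.
- pot: Loose terracotta pot, round about its z axis, 90 mm tall with neck, 0.28 to 0.48 kg. Origin: centre of underside. Flat foot 45 mm across, 8 mm high; belly broadest at 96 mm across, upright band 16 to 27 mm above the underside (dark line); 84 mm across at 42 mm, 36 mm at 56 mm. Pushed slowly at the band it slides and stops when the push stops; pushed higher or fast it rocks and tips.
- neck: Honey-coloured neck, one piece with the pot, from 56 to 90 mm above the pot's underside; 26 to 32 mm thick, flaring to 40 mm across at the top. Origin: on the pot's axis, 56 mm above the pot's underside, z up. Must not be touched.
- stand: Fixed riser: blue round base plate 160 mm across, 14 mm high, a post 44 mm across, and on it a flat round black pad 84 mm across, 12 mm thick, all about one axis. Origin: on the axis at the bench surface, z up; its yaw means nothing. The base plate shows all round the pot from above.
- pad_center (a point): Centre of the pad's top face, 60 mm above the bench: the pot's underside centre belongs here.
- black_pot: Bystander: loose black clay pot, 100 mm tall, 68 mm across at the foot, slim waist. Origin: centre of its underside.
- banded_cup: Bystander: loose brown clay cup with a yellow band, 85 mm tall, 60 mm across at the foot, 42 mm above it. Origin: centre of its underside.
- tub: Bystander: loose black plastic tub with a white lid, 82 x 112 mm (x, y), 65 mm tall. Origin: centre of its underside.
Not all that is in view belongs to the job. There is more than one size of the stand; the one meant has the size given above.

How it is judged:
By the outcome, as a careful person would: the job done as asked, in the order asked, and still so for the second after the job is handed in, with the robot touching nothing.
It also fails if it takes over 48 s, if anything falls off the work surface, if the arm or the gripper's body presses on something with over 40 N, if the wrist force passes 120 N, or if a joint passes its speed limit or range.

### The arm

A 6-joint arm with a two-finger parallel gripper is mounted at the origin on the work surface. World frame = base frame: x ahead of the robot, y to its left, z up, the work surface at z = 0. Lengths are in m, angles in rad, forces in N, time in s.
With the tool pointing down it reaches from about 0.375 to 0.975 m from the base axis. Payload 3.8 kg.
Tool frame: the origin (TCP) lies between the finger pads; the fingertips stand 19 mm ahead of it and the grasp point (between the pads) is the TCP; y points along the fingers, z is the direction in which the jaws open and shut, and the axes are right-handed (so a half turn about y gives the same grasp; the last joint's range is limited). The gripper opens to 85 mm and grips with 20 to 120 N. Pads are 22 mm wide; open, the fingers measure 114 mm over their backs; the gripper's body (76 mm by 85 mm) begins 54 mm behind the grasp point. The pads swing forward as they close: fully open they stand 13 mm farther back than shut.
Start: joints at [-1.318, 0.264, 1.604, -0, 1.274, -0.037], TCP at [0.193, -0.647, 0.25] pointing down, gripper open.
Joint ranges: [-2.63, 2.63], [-0.94, 2.18], [0.31, 2.57], [-1.31, 4.45], [0, 2.66], [-2.55, 2.55]. Speed limits (rad/s): [2.57, 2.57, 3.14, 3.14, 3.14, 3.14].

### API

Orientations are given as a 3x3 rotation matrix whose columns are the frame's x, y, z axes.
In Python, from station import arm gives the robot as it stands.
- The arm moves only by the tool send_rows, never from a script. Its argument "increments" is a list that holds one entry, the list of rows, each a list of 7 numbers: the shift along the tool's x, y, z normalised to -1 to 1, where 1 is 25 cm, then the turn, a rotation vector about the tool's x, y, z normalised to -1 to 1, where 1 is 5 degrees, then the closure, from 0 (fully open) to 1 (shut). In form: [[[dx, dy, dz, ax, ay, az, claw], ...]]. A call has 1 to 20 rows; each row shifts and turns the commanded pose from where the row before left it, along the tool's axes as they then stand; what a row does not reach is not made up. A row lasts 1/8 s, in which the tool goes at most 62.5 mm and 10.7 degrees, less where a joint would pass 70% of its speed; a pose out of reach is approached as far as the arm can. A call with a number of a shift or a turn outside -1 to 1 is refused whole. A call with a gripper value outside its range is refused whole. The fingers move at their own pace and stop on an object; "grip_force" is the grip in N (left out, the last holds). Time passes only in rows, so rows that do not move let the fingers close. It gives the time, the measured TCP pose, the force and the opening at its end, in the units of the state.
- arm.read_state(): the state, without advancing time (a new reading comes with each control period).
- arm.read_camera(name): name is "side" or "top"; returns a dict with "color" (384x512x3 uint8, red, green, blue), "range_z" (384x512 float32, m along the optical axis (not along the pixel's ray), 0 where there is no reading), "mtx" (3x3 intrinsics, pixels), "world_from_camera" (4x4, takes a point from camera to world coordinates). Camera axes: x right, y down, z forward; pixel columns grow to the right and rows downward; lengths in m; the calibration is good to about 2 mm. A picture is of the moment at which its call begins.
- arm.job_done(): hands the job in, once; it reports no verdict.
The state is a dict: "t": time; "qpos": joint angles; "joint_velocities": joint speeds; "tau": joint torques, N m; "position": TCP position; "orientation": TCP orientation; "wrist_force": force on the tool from outside, world axes, zero at the start; "moment": the same for the moment, N m; "opening": finger opening in m.
Only numpy, scipy, OpenCV 4.12 (cv2) and the standard library are available. Lean on these libraries where they do the work, as an engineer would, in place of code of your own. Each camera call takes 0.05 s, during which the arm holds its last target.

## Working session

There is one attempt and no reset: what is moved stays moved. The work goes in short steps, Python scripts to look and compute and a tool call to move; the robot and the scene stay as the last step left them, time stands still between calls to the robot, and variables do not carry over. Pictures are saved under pics/ and viewed, and the job is handed in when it is done.

Besides the shell and the picture viewer there is one more tool, called after ">>>" as name([rows], argument=value, ...), one row to a line, values as JSON. send_rows: Moves the arm, as the interface text tells. Its arguments: {"type":"object","properties":{"increments":{"type":"array"},"grip_force":{"type":"number"}},"required":["increments"]}

```bash
mkdir -p pics; ls; python3 - <<'E'
from station import arm
import cv2, numpy as np
s=arm.read_state(); print(s['t'],s['position'],s['orientation'],s['opening'])
for n in('top','side'):
    c=arm.read_camera(n); cv2.imwrite(f'pics/{n}0.png',cv2.cvtColor(c['color'],cv2.COLOR_RGB2BGR)); np.savez(f'{n}0.npz',**c)
    print(n,c['mtx'],c['world_from_camera'])
E
```

```text
pics
0.0 [ 0.19271648 -0.64618825  0.24894767] [[-9.58306113e-01 -5.64602893e-04  2.85743024e-01]
 [-2.85743570e-01  2.17679600e-03 -9.58303644e-01]
 [-8.09432600e-05 -9.99997471e-01 -2.24736856e-03]] 0.08506142977379456
top [[437.48238986   0.         250.49228202]
 [  0.         437.48238986 191.86759648]
 [  0.           0.           1.        ]] [[-0.0231661  -0.99094133  0.13228234  0.39641618]
 [-0.9994557   0.02606463  0.02022211 -0.01320836]
 [-0.02348682 -0.13174187 -0.99100578  1.24439001]
 [ 0.          0.          0.          1.        ]]
side [[392.67705444   0.         260.70010457]
 [  0.         392.67705444 193.45163629]
 [  0.           0.           1.        ]] [[-0.90457014 -0.32128333  0.28023184  0.31696058]
 [-0.42628031  0.69112308 -0.58363858  0.56363254]
 [-0.00616134 -0.64739934 -0.76212606  0.8331911 ]
 [ 0.          0.          0.          1.        ]]
```

View pics/top0.png

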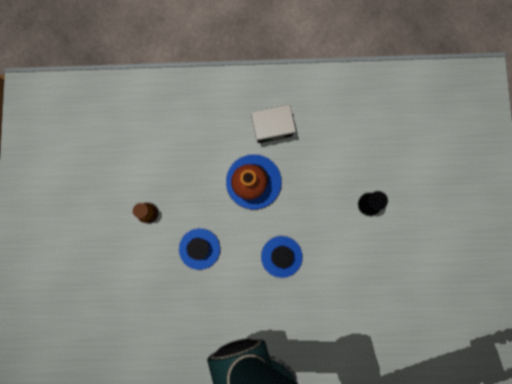

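View pics/side0.png

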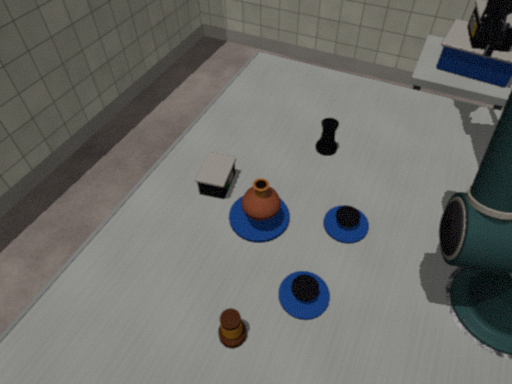

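```bash
cat > h.py <<'E'
import cv2, numpy as np
from scipy.optimize import least_squares
def cast(c,uv,z):
    uv=np.asarray(uv,float).reshape(-1,2); K=c['mtx'];T=c['world_from_camera']
    d=np.c_[(uv-[K[0,2],K[1,2]])/[K[0,0],K[1,1]],np.ones(len(uv))]@T[:3,:3].T
    o=T[:3,3]; return (o+d*((z-o[2])/d[:,2])[:,None])[:,:2]
def proj(c,p):
    K=c['mtx'];T=c['world_from_camera']; q=(np.asarray(p,float).reshape(-1,3)-T[:3,3])@T[:3,:3]
    return q[:,:2]/q[:,2:]*[K[0,0],K[1,1]]+[K[0,2],K[1,2]]
def circ(p,r=None):
    f=lambda v: np.hypot(p[:,0]-v[0],p[:,1]-v[1])-(v[2] if r is None else r)
    x0=[*p.mean(0),.05]
    s=least_squares(f,x0[:3 if r is None else 2],loss='soft_l1',f_scale=.001); return s.x, np.sqrt(np.mean(s.fun**2))
def blobs(m,minA=60):
    cs,_=cv2.findContours(m.astype(np.uint8),cv2.RETR_EXTERNAL,cv2.CHAIN_APPROX_NONE)
    return [k for k in cs if cv2.contourArea(k)>minA]
def masks(c):
    h=cv2.cvtColor(c['color'],cv2.COLOR_RGB2HSV); H,S,V=[h[...,i].astype(int) for i in range(3)]
    blue=(H>100)&(H<125)&(S>150)&(V>60); pot=((H<22)|(H>172))&(S>110)&(V>30)
    neck=(H>=11)&(H<26)&(S>110)&(V>90)
    return h,blue,pot,neck
def hullpts(k): return cv2.convexHull(k)[:,0].astype(float)
E
python3 - <<'E'
from h import *
for n in('top','side'):
    c=dict(np.load(f'{n}0.npz')); h,b,p,nk=masks(c)
    for k in blobs(b,200):
        print(n,'blue',cv2.boundingRect(k),circ(cast(c,hullpts(k),.014)))
    for k in blobs(p): print(n,'pot',cv2.boundingRect(k),cv2.contourArea(k),circ(cast(c,hullpts(k),.0815)))
    for k in blobs(nk,20): print(n,'neck',cv2.boundingRect(k),circ(cast(c,hullpts(k),.15)))
    u,v=(254,182) if n=='top' else (261,210)
    cr=c['color'][v-40:v+40,u-50:u+50]; cv2.imwrite(f'pics/{n}0c.png',cv2.cvtColor(cv2.resize(cr,None,fx=7,fy=7,interpolation=cv2.INTER_CUBIC),cv2.COLOR_RGB2BGR))
    if n=='top': print(h[170:200:2,248].tolist()); print(h[182,225:285:3].tolist())
E
```

```text
top blue (262, 237, 40, 40) (array([ 0.37773014, -0.06965316,  0.05535637]), np.float64(0.00024859147232685774))
top blue (180, 229, 40, 40) (array([0.40460718, 0.15918497, 0.05543743]), np.float64(0.0005334191149265595))
top blue (227, 155, 54, 54) (array([0.59058391, 0.00301414, 0.07703325]), np.float64(0.00027935234676841733))
top pot (134, 204, 22, 18) 258.0 (array([0.50742426, 0.29804807, 0.02680348]), np.float64(0.0020477922033831308))
top pot (232, 165, 35, 34) 890.0 (array([0.58065769, 0.01380355, 0.04664398]), np.float64(0.0007193538738434156))
top neck (135, 204, 11, 14) (array([0.50416899, 0.29075705, 0.01515614]), np.float64(0.001476843790771043))
top neck (240, 169, 17, 18) (array([0.58020179, 0.01579662, 0.02192048]), np.float64(0.00036378236002212143))
[[14, 197, 154], [15, 193, 119], [12, 140, 42], [11, 131, 37], [10, 127, 36], [11, 138, 37], [15, 180, 95], [15, 193, 153], [12, 200, 84], [8, 200, 93], [8, 205, 107], [8, 210, 103], [8, 204, 100], [8, 198, 89], [4, 171, 61]]
[[109, 35, 154], [109, 200, 158], [137, 101, 81], [9, 209, 106], [8, 203, 112], [10, 204, 124], 
[... 409 characters left out ...]
float64(0.0007661317434817428))
side blue (230, 198, 59, 44) (array([0.58988333, 0.00781422, 0.07768354]), np.float64(0.000942848678329759))
side blue (438, 56, 73, 30) (array([ 0.16049505, -0.94944549,  0.12514751]), np.float64(0.022133433901016013))
side pot (219, 309, 27, 38) 714.0 (array([0.49836525, 0.32090552, 0.03499184]), np.float64(0.004646168840539915))
side pot (242, 179, 38, 41) 1046.0 (array([0.58192337, 0.01168014, 0.04945571]), np.float64(0.011555683416091131))
side neck (220, 326, 16, 12) (array([0.48710585, 0.34934983, 0.01375925]), np.float64(0.0016051528606855134))
side neck (253, 179, 16, 12) (array([0.5804898 , 0.01616236, 0.01906587]), np.float64(0.0005738429735399541))
```

View pics/top0c.png

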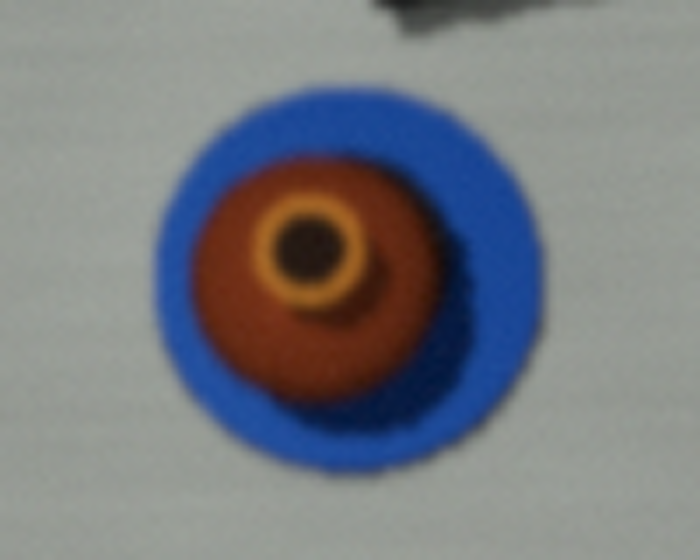

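View pics/side0c.png

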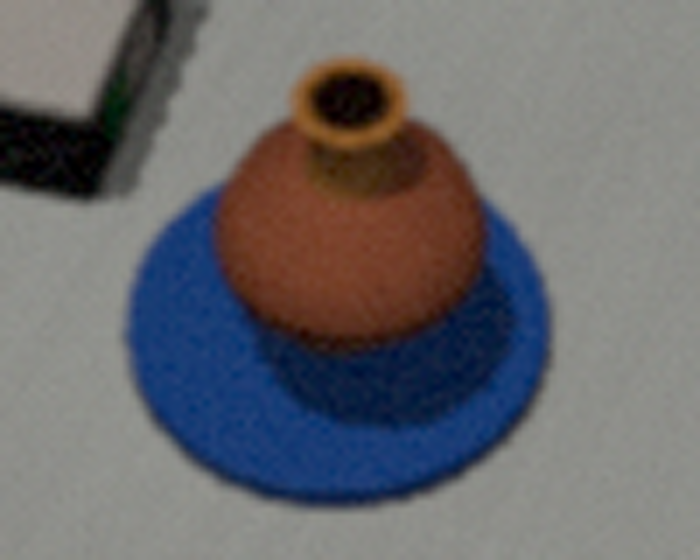

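The images show three blue stands. In the top image the big one is at px (254,182) and the small ones are at (200,249) and (282,257). The big one is the one meant: its plate radius measures about 78–80 mm (given: 80), the small ones about 55 mm, and it carries the pot. The crop shows the pot shifted left and slightly down on it. Next I'll refine the offset, correcting for plate-side bias in the fits.

```bash
cat >> h.py <<'E'
def grow(k):
    p=k[:,0].astype(float); p=np.concatenate([p+np.array(o)*.5 for o in((1,0),(-1,0),(0,1),(0,-1))]); return cv2.convexHull(p.astype(np.float32))[:,0]
def half(c,p,ctr):  # points on far side from the camera
    d=np.array(ctr)-c['world_from_camera'][:2,3]; d/=np.hypot(*d)
    return p[((p-ctr)@d)>-0.005]
def near(ks,c,z,xy=(.588,.006)):
    return min(ks,key=lambda k:np.hypot(*(cast(c,grow(k),z).mean(0)-xy)))
def measure(c,tag=''):
    h,b,p,nk=masks(c); out={}
    q=cast(c,grow(near(blobs(b,200),c,.014)),.014); s0,_=circ(q); s,e=circ(half(c,q,s0[:2]),.080); s3,e3=circ(half(c,q,s0[:2]))
    print(tag,'stand half r80',s.round(4),round(e,4),'half free',s3.round(4))
    k=near(blobs(nk,20),c,.15); n,e=circ(cast(c,grow(k),.15)); 
    print(tag,'rim',n.round(4),round(e,4),'pot-stand by rim mm',((n[:2]-s)*1e3).round(1))
    k=near(blobs(p),c,.0815); r,e=circ(cast(c,grow(k),.0815)); print(tag,'belly',r.round(4),'pot-stand mm',((r[:2]-s)*1e3).round(1))
E
python3 - <<'E'
from h import *
for n in('top','side'):
    c=dict(np.load(f'{n}0.npz')); measure(c,n)
    T=c['world_from_camera'];K=c['mtx'];z=c['range_z']
    v,u=np.mgrid[:384,:512]; P=np.stack([(u-K[0,2])/K[0,0]*z,(v-K[1,2])/K[1,1]*z,z],-1)@T[:3,:3].T+T[:3,3]
    h,b,p,nk=masks(c)
    m=b&(np.hypot(P[...,0]-.59,P[...,1]-.005)<.075); print('plate z',np.median(P[m][:,2]))
    m=nk&(np.hypot(P[...,0]-.58,P[...,1]-.014)<.03); print('neck z top',np.percentile(P[m][:,2],[50,80,95]),P[m&(P[...,2]>.14)].mean(0))
    for nm,uv in(('tub',(275,122)),('blk',(373,203)),('cup',(145,212))):
        if n=='top': print(nm,P[uv[1],uv[0]])
E
```

```text
top stand half r80 [0.5885 0.0032] 0.0006 half free [0.5905 0.0032 0.0784]
top rim [0.5802 0.0158 0.0231] 0.0004 pot-stand by rim mm [-8.3 12.5]
top belly [0.5806 0.0138 0.0479] pot-stand mm [-7.9 10.5]
plate z 0.013352847469931595
neck z top [0.14832308 0.15060331 0.15182014] [0.58136769 0.01566813 0.14923865]
tub [ 0.74834292 -0.06179197  0.06260991]
blk [ 0.51138447 -0.30925146  0.10025838]
cup [0.50429574 0.29362338 0.08522375]
side stand half r80 [0.59   0.0088] 0.001 half free [0.5912 0.0055 0.0782]
side rim [0.5805 0.0161 0.0203] 0.0006 pot-stand by rim mm [-9.5  7.3]
side belly [0.582  0.0123 0.0505] pot-stand mm [-8.   3.5]
plate z 0.014568583865114282
neck z top [0.14984864 0.15131246 0.15230034] [0.58000234 0.01814816 0.15053438]
```

```bash
python3 - <<'E'
from h import *
for n in('top','side'):
    c=dict(np.load(f'{n}0.npz')); h,b,p,nk=masks(c)
    k=near(blobs(b,200),c,.014)
    for xy in((.5905,.003),(.377,-.067),(.4045,.161)):
      k=near(blobs(b,200),c,.014,xy)
      q=cast(c,grow(k),.0); s0,_=circ(q)
      d=s0[:2]-c['world_from_camera'][:2,3]; d/=np.hypot(*d)
      qq=q[((q-s0[:2])@d)<-.01]; print(n,'near z0',circ(qq)[0].round(4),end=' ')
      for r in((.078,.079,.08) if xy[0]>.5 else (.056,.057)): print(circ(qq,r)[0].round(4),end=' ')
      q=cast(c,grow(k),.014);  qq=half(c,q,circ(q)[0][:2])
      print('far',circ(qq)[0].round(4))
E
```

```text
top near z0 [0.5932 0.0029 0.0795] [0.5913 0.0029] [0.5926 0.0029] [0.5939 0.0029] far [0.5905 0.0032 0.0784]
top near z0 [ 0.3774 -0.0703  0.0573] [ 0.3778 -0.0687] [ 0.3775 -0.0699] far [ 0.3777 -0.07    0.0564]
top near z0 [0.4046 0.1594 0.0562] [0.4045 0.1591] [0.4047 0.1604] far [0.4048 0.1604 0.0559]
side near z0 [0.5928 0.001  0.078 ] [0.5928 0.001 ] [ 5.934e-01 -2.000e-04] [ 0.594  -0.0012] far [0.5912 0.0055 0.0782]
side near z0 [ 0.3786 -0.0723  0.0565] [ 0.3786 -0.0718] [ 0.3786 -0.073 ] far [ 0.3778 -0.066   0.0562]
side near z0 [0.4054 0.1588 0.0567] [0.4051 0.1597] [0.4055 0.1585] far [0.4047 0.1621 0.0562]
```

>>> send_rows([
  [[-0.1015,0,-0.1254,0,0,0,0.4],[-0.1015,0,-0.1254,0,0,0,0.4],[-0.1015,0,-0.1254,0,0,0,0.4],[-0.1015,0,-0.1254,0,0,0,0.4],[-0.1015,0,-0.1254,0,0,0,0.4],[-0.1015,0,-0.1254,0,0,0,0.4],[-0.1015,0,-0.1254,0,0,0,0.4],[-0.1015,0,-0.1254,0,0,0,0.4],[-0.1015,0,-0.1254,0,0,0,0.4],[-0.1015,0,-0.1254,0,0,0,0.4],[-0.1015,0,-0.1254,0,0,0,0.4],[-0.1015,0,-0.1254,0,0,0,0.4],[-0.1015,0,-0.1254,0,0,0,0.4],[-0.1015,0,-0.1254,0,0,0,0.4],[-0.1015,0,-0.1254,0,0,0,0.4],[-0.1015,0,-0.1254,0,0,0,0.4],[-0.1015,0,-0.1254,0,0,0,0.4],[-0.1015,0,-0.1254,0,0,0,0.4],[-0.1015,0,-0.1254,0,0,0,0.4],[-0.1015,0,-0.1254,0,0,0,0.4]],
])

```text
t: 2.6
position: [0.5001, 0.1003, 0.2499]
orientation: [[-0.958, -0.001, 0.286], [-0.286, -0.0, -0.958], [0.001, -1.0, 0.0]]
wrist_force: [0.6, -0.2, -0.7]
opening: 0.051
```

>>> send_rows([
  [[0,0,0,0,-1,0,0.4],[0,0,0,0,-1,0,0.4],[0,0,0,0,-1,0,0.4],[0,0,0,0,-1,0,0.4],[0,0,0,0,-1,0,0.4],[0,0,0,0,-1,0,0.4],[0,0,0,0,-1,0,0.4],[0,0,0,0,-1,0,0.4],[0,0,0,0,-1,0,0.4],[0,0,0,0,-1,0,0.4],[0,0,0,0,-1,0,0.4],[0,0,0,0,-1,0,0.4],[0,0,0,0,-1,0,0.4],[0,0,0,0,-1,0,0.4],[0,0,0,0,-1,0,0.4],[0,0,0,0,-1,0,0.4],[0,0,0,0,-1,0,0.4],[0,0,0,0,-1,0,0.4],[0,0,0,0,-1,0,0.4],[0,0,0,0,-1,0,0.4]],
])

```text
t: 5.1
position: [0.4996, 0.099, 0.2497]
orientation: [[0.45, -0.001, 0.893], [-0.893, -0.0, 0.45], [-0.0, -1.0, -0.001]]
wrist_force: [-0.9, -0.2, -0.8]
opening: 0.0517
```

>>> send_rows([
  [[0,0,0,0,-0.82,0,0.4],[0,0,0,0,-0.82,0,0.4],[0,0,0,0,-0.82,0,0.4],[0,0,0,0,-0.82,0,0.4],[0,0,0,0,0,-1,0.4],[0,0,0,0,0,-1,0.4],[0,0,0,0,0,-1,0.4],[0,0,0,0,0,-1,0.4],[0,0,0,0,0,-1,0.4],[0,0,0,0,0,0,0.4]],
])

```text
t: 6.35
position: [0.4986, 0.0997, 0.249]
orientation: [[0.621, 0.286, 0.73], [-0.661, -0.309, 0.684], [0.421, -0.907, -0.002]]
wrist_force: [-0.5, 0.1, -0.0]
opening: 0.0513
```

```bash
python3 - <<'E'
from station import arm
import cv2, numpy as np
s=arm.read_state(); print(s['t'],s['position'],s['orientation'].round(4) if hasattr(s['orientation'],'round') else s['orientation'],s['opening'],s['qpos'])
for n in('top','side'):
    c=arm.read_camera(n); cv2.imwrite(f'pics/{n}1.png',cv2.cvtColor(cv2.resize(c['color'],(768,576)),cv2.COLOR_RGB2BGR)); np.savez(f'{n}1.npz',**c)
E
```

```text
6.35 [0.49862164 0.09967056 0.24896011] [[ 0.621   0.2865  0.7296]
 [-0.661  -0.3088  0.6839]
 [ 0.4212 -0.9069 -0.0024]] 0.051252143219244956 [ 0.40643273 -0.14553689  2.09633224 -0.46564075  1.08444652 -0.14846379]
```

View pics/side1.png

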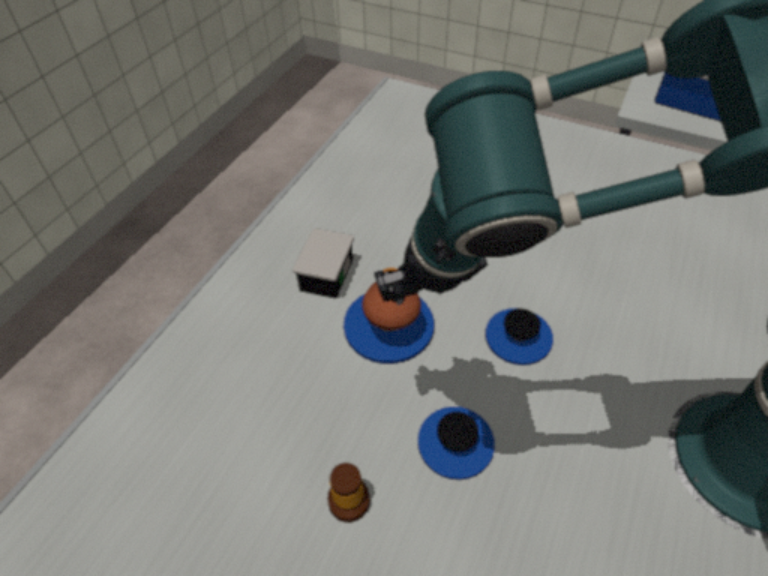

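View pics/top1.png

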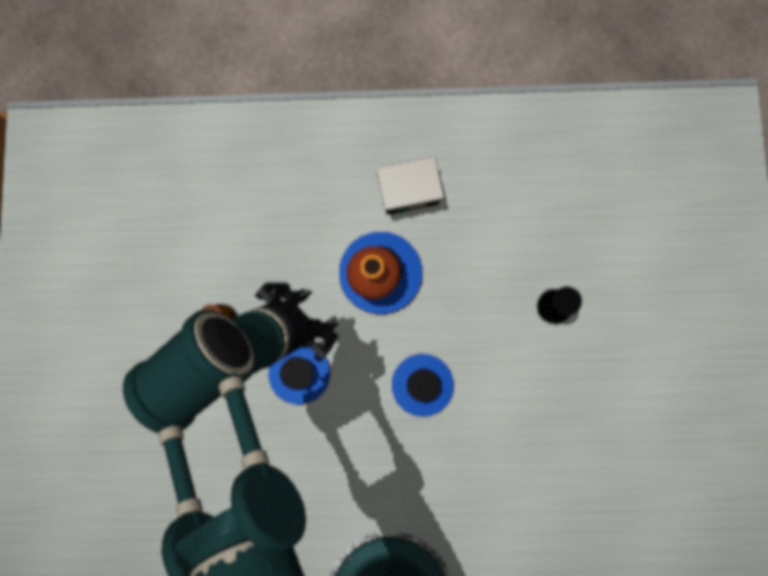

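```bash
python3 - <<'E'
from h import *
tcp=np.array([.49862,.09967,.24896]);R=np.array([[.621,.2865,.7296],[-.661,-.3088,.6839],[.4212,-.9069,-.0024]])
for n in('side','top'):
    c=dict(np.load(f'{n}1.npz')); T=c['world_from_camera'];K=c['mtx'];z=c['range_z']
    v,u=np.mgrid[:384,:512]; P=np.stack([(u-K[0,2])/K[0,0]*z,(v-K[1,2])/K[1,1]*z,z],-1)@T[:3,:3].T+T[:3,3]
    L=(P-tcp)@R; m=(z>0)&(P[...,2]>.17)&(np.linalg.norm(P-tcp,axis=-1)<.12)
    Q=L[m]; o=np.argsort(-Q[:,1]); print(n,len(Q)); print((Q[o[:14]]*1e3).round(0).tolist())
    for lo,hi in((5,40),(-15,5),(-35,-15),(-60,-35)):
        q=Q[(Q[:,1]*1e3>lo)&(Q[:,1]*1e3<hi)]*1e3
        if len(q): print(lo,hi,len(q),'x',q[:,0].min().round(),q[:,0].max().round(),'z',q[:,2].min().round(),q[:,2].max().round())
    m=(z>0)&(P[...,1]>.1)&(P[...,2]>.17)&(P[...,0]>.35)
    q=P[m]; print('arm y>.1: min z for visible',q[:,2].min(), 'max y',q[:,1].max(), q[q[:,1].argmax()])
E
```

```text
side 592
[[-7.0, 12.0, -26.0], [-9.0, 11.0, -25.0], [-7.0, 11.0, 33.0], [-10.0, 10.0, 32.0], [-9.0, 9.0, -31.0], [-6.0, 8.0, 33.0], [-9.0, 8.0, 28.0], [-5.0, 7.0, 35.0], [-9.0, 5.0, 30.0], [-5.0, 5.0, 39.0], [-6.0, 4.0, 38.0], [-10.0, 3.0, -27.0], [-9.0, 3.0, 33.0], [-10.0, 3.0, -25.0]]
5 40 10 x -10.0 -5.0 z -31.0 39.0
-15 5 19 x -10.0 -2.0 z -27.0 40.0
-35 -15 32 x -12.0 6.0 z 26.0 46.0
-60 -35 135 x -16.0 7.0 z -59.0 62.0
arm y>.1: min z for visible 0.23599634260762936 max y 0.27174069958009683 [0.3933212  0.2717407  0.55296892]
top 858
[[6.0, 16.0, 26.0], [5.0, 15.0, -32.0], [-0.0, 14.0, 26.0], [4.0, 14.0, 26.0], [-10.0, 12.0, 27.0], [-7.0, 12.0, 26.0], [11.0, 11.0, -26.0], [-2.0, 11.0, 26.0], [11.0, 10.0, 30.0], [10.0, 9.0, -31.0], [11.0, 9.0, 27.0], [5.0, 9.0, -32.0], [12.0, 8.0, -30.0], [8.0, 8.0, 27.0]]
5 40 20 x -10.0 12.0 z -32.0 40.0
-15 5 58 x -10.0 12.0 z -39.0 39.0
-35 -15 76 x -11.0 15.0 z -55.0 56.0
-60 -35 242 x -11.0 19.0 z -62.0 62.0
arm y>.1: min z for visible 0.2332356919296894 max y 0.27090910034940374 [0.40304196 0.2709091  0.5455012 ]
```

The side and top views show the fingers at (395,285) and (300,320) in the enlarged images, clear of all the wares. The fingertips are about 15 mm ahead of the TCP and the inner faces at ±26 mm. I'll descend beside the pot, then come closer.

>>> send_rows([
  [[-0.0337,0.0726,0.001,0,0,0,0.4],[-0.0337,0.0726,0.001,0,0,0,0.4],[-0.0337,0.0726,0.001,0,0,0,0.4],[-0.0337,0.0726,0.001,0,0,0,0.4],[-0.0337,0.0726,0.001,0,0,0,0.4],[-0.0337,0.0726,0.001,0,0,0,0.4],[-0.0337,0.0726,0.001,0,0,0,0.4],[-0.0337,0.0726,0.001,0,0,0,0.4],[0.0218,0.0101,0,0,0,0,0.4],[0.0218,0.0101,0,0,0,0,0.4],[0.0218,0.0101,0,0,0,0,0.4],[0.0218,0.0101,0,0,0,0,0.4],[0.0218,0.0101,0,0,0,0,0.4],[0,0,0,0,0,0,0.4],[0,0,0,0,0,0,0.4]],
])

```text
t: 8.32
position: [0.5221, 0.0781, 0.0903]
orientation: [[0.618, 0.288, 0.731], [-0.663, -0.309, 0.682], [0.423, -0.906, -0.0]]
wrist_force: [1.1, -0.1, 0.1]
opening: 0.0514
```

```bash
cat >> h.py <<'E'
STAND=np.array([.5915,.003])
def where(s,pot=None):
    R=np.array(s['orientation']);p=R[:2,0]/np.hypot(*R[:2,0]);t=np.array([-p[1],p[0]])
    d=np.array(s['position'])[:2]-STAND
    print('t',s['t'],'s',(-d@p*1e3).round(1),'perp',(d@t*1e3).round(1),'z',s['position'][2].round(4),'corner z',(s['position']+R@[.011,.015,0])[2].round(4),'p',p.round(3),'F',np.round(s['wrist_force'],1),'open',s['opening'])
    print('p tool',(R.T@[*p,0]).round(4),'up tool',R[2].round(4))
E
python3 - <<'E'
from h import *
from station import arm
s=arm.read_state(); where(s)
for n in('top','side'):
    c=arm.read_camera(n); np.savez(f'{n}2.npz',**c)
    u,v=(245,190) if n=='top' else (261,210)
    cv2.imwrite(f'pics/{n}2.png',cv2.cvtColor(cv2.resize(c['color'][v-50:v+50,u-65:u+65],None,fx=6,fy=6,interpolation=cv2.INTER_CUBIC),cv2.COLOR_RGB2BGR))
E
```

```text
t 8.325 s 102.3 perp 0.5 z 0.0903 corner z 0.0813 p [ 0.682 -0.731] F [ 1.1 -0.1  0.1] open 0.05140694031598124
p tool [0.9063 0.4225 0.    ] up tool [ 0.4225 -0.9063 -0.    ]
```

View pics/top2.png

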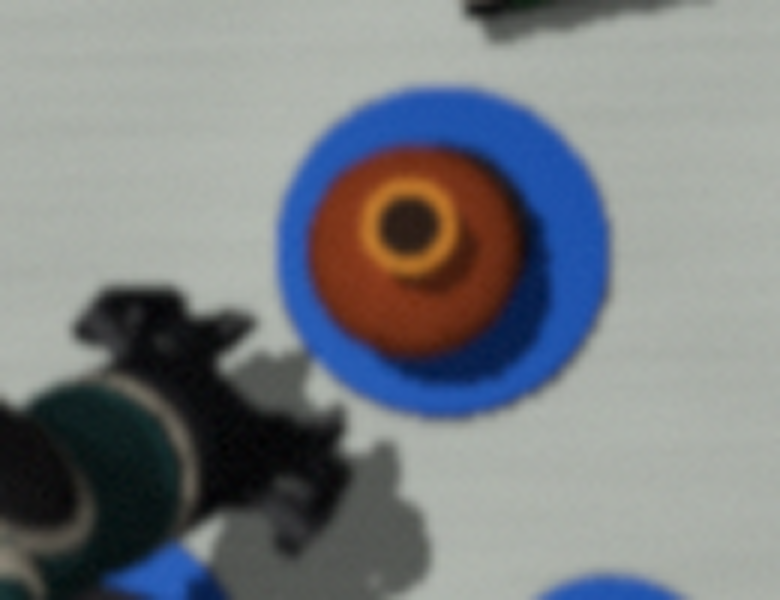

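View pics/side2.png

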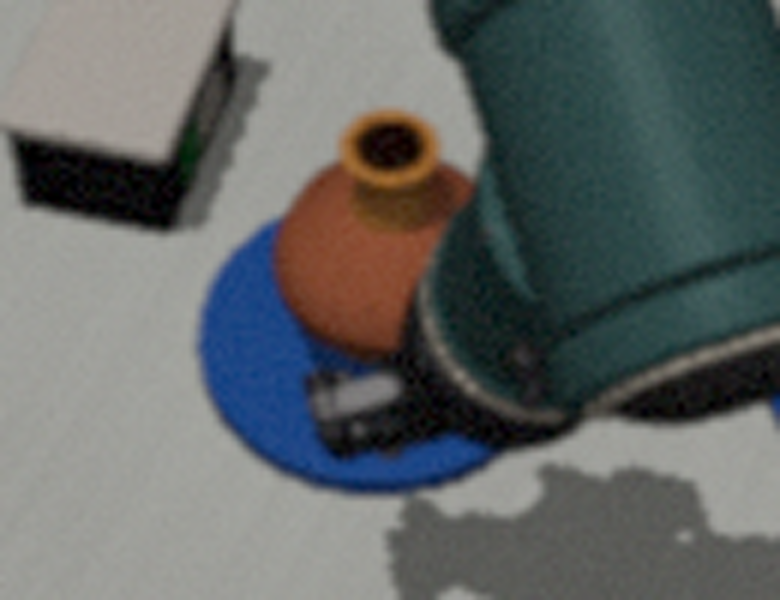

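>>> send_rows([
  [[0.0106,0.0058,0,0,0,0,0.4],[0.0106,0.0058,0,0,0,0,0.4],[0.0106,0.0058,0,0,0,0,0.4],[0.0106,0.0058,0,0,0,0,0.4],[0.0106,0.0058,0,0,0,0,0.4],[0.0106,0.0058,0,0,0,0,0.4],[0.0106,0.0058,0,0,0,0,0.4],[0,0,0,0,0,0,0.4]],
])

```text
t: 9.43
position: [0.5367, 0.0626, 0.0889]
orientation: [[0.618, 0.288, 0.732], [-0.663, -0.309, 0.682], [0.423, -0.906, 0.0]]
wrist_force: [-0.2, -0.4, -0.0]
opening: 0.0513
```

```bash
python3 - <<'E'
from h import *
from station import arm
where(arm.read_state()); c=arm.read_camera('top'); np.savez('top3.npz',**c); measure(c)
u,v=(245,190)
cv2.imwrite('pics/top3.png',cv2.cvtColor(cv2.resize(c['color'][v-50:v+50,u-65:u+65],None,fx=6,fy=6,interpolation=cv2.INTER_CUBIC),cv2.COLOR_RGB2BGR))
E
```

```text
t 9.425 s 81.0 perp 0.6 z 0.0889 corner z 0.08 p [ 0.682 -0.732] F [-0.2 -0.4 -0. ] open 0.051334865480339206
p tool [ 0.9063  0.4226 -0.    ] up tool [ 4.226e-01 -9.063e-01  1.000e-04]
 stand half r80 [0.5886 0.0032] 0.0007 half free [0.5905 0.0032 0.0784]
 rim [0.5798 0.0155 0.0233] 0.0004 pot-stand by rim mm [-8.8 12.3]
 belly [0.5808 0.014  0.0477] pot-stand mm [-7.8 10.8]
```

View pics/top3.png

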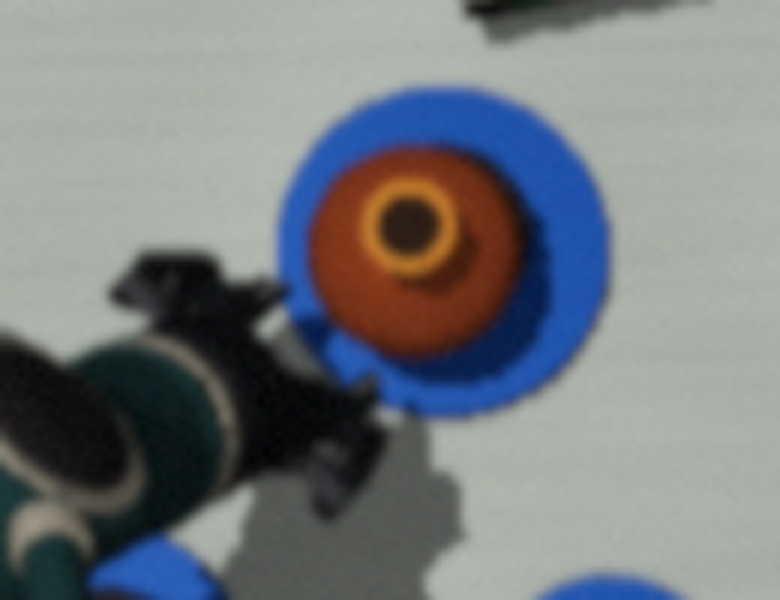

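The crop shows the fingertips at (280,293) and (370,390), short of the belly. Now slow approach.

>>> send_rows([
  [[0.0036,0.0017,0,0,0,0,0.4],[0.0036,0.0017,0,0,0,0,0.4],[0.0036,0.0017,0,0,0,0,0.4],[0.0036,0.0017,0,0,0,0,0.4],[0.0036,0.0017,0,0,0,0,0.4],[0.0036,0.0017,0,0,0,0,0.4],[0.0036,0.0017,0,0,0,0,0.4],[0.0036,0.0017,0,0,0,0,0.4],[0.0036,0.0017,0,0,0,0,0.4],[0.0036,0.0017,0,0,0,0,0.4]],
])

```text
t: 10.72
position: [0.5433, 0.0556, 0.0888]
orientation: [[0.618, 0.288, 0.731], [-0.663, -0.309, 0.682], [0.422, -0.906, 0.0]]
wrist_force: [-1.5, 2.5, -0.6]
opening: 0.0514
```

```bash
python3 - <<'E'
from h import *
from station import arm
where(arm.read_state()); c=arm.read_camera('top'); np.savez('top4.npz',**c); measure(c)
u,v=(245,190)
cv2.imwrite('pics/top4.png',cv2.cvtColor(cv2.resize(c['color'][v-50:v+50,u-65:u+65],None,fx=6,fy=6,interpolation=cv2.INTER_CUBIC),cv2.COLOR_RGB2BGR))
E
```

```text
t 10.725 s 71.4 perp 0.6 z 0.0888 corner z 0.0798 p [ 0.682 -0.731] F [-1.5  2.5 -0.6] open 0.051425646711835464
p tool [ 9.065e-01  4.222e-01 -1.000e-04] up tool [ 4.222e-01 -9.065e-01  2.000e-04]
 stand half r80 [0.5885 0.003 ] 0.001 half free [0.5909 0.0031 0.0781]
 rim [0.5798 0.0155 0.0233] 0.0003 pot-stand by rim mm [-8.7 12.5]
 belly [0.5806 0.014  0.0479] pot-stand mm [-8. 11.]
```

View pics/top4.png

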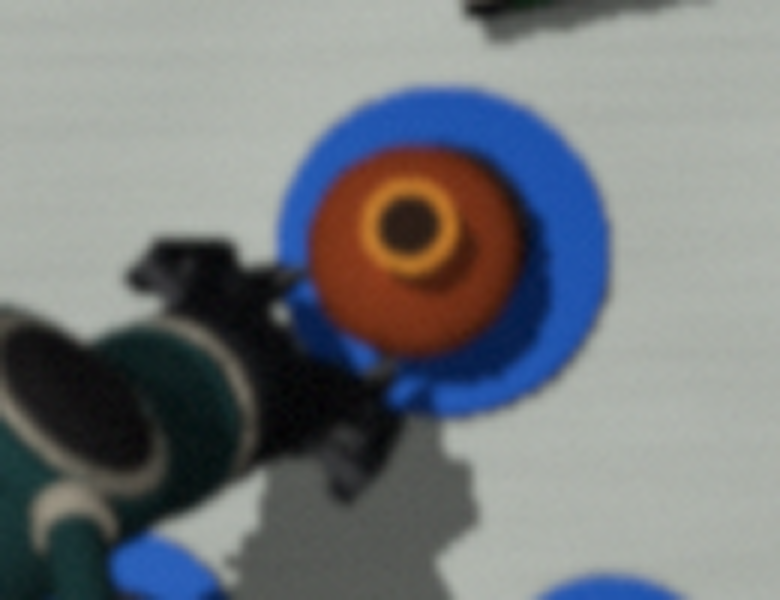

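Light contact (≈3 N) at the expected place, with one fingertip on either side of the belly. I'll push slowly, 10 mm first.

>>> send_rows([
  [[0.0036,0.0017,0,0,0,0,0.4],[0.0036,0.0017,0,0,0,0,0.4],[0.0036,0.0017,0,0,0,0,0.4],[0.0036,0.0017,0,0,0,0,0.4]],
])

```text
t: 11.28
position: [0.546, 0.0526, 0.0887]
orientation: [[0.618, 0.288, 0.731], [-0.663, -0.309, 0.682], [0.422, -0.906, -0.0]]
wrist_force: [-2.1, 2.4, -0.1]
opening: 0.0512
```

```bash
python3 - <<'E'
from h import *
from station import arm
where(arm.read_state()); c=arm.read_camera('top'); np.savez('top5.npz',**c); measure(c)
E
```

```text
t 11.275 s 67.3 perp 0.5 z 0.0887 corner z 0.0798 p [ 0.682 -0.731] F [-2.1  2.4 -0.1] open 0.05122701874580371
p tool [9.064e-01 4.225e-01 1.000e-04] up tool [ 4.225e-01 -9.064e-01 -2.000e-04]
 stand half r80 [0.5886 0.003 ] 0.001 half free [0.5909 0.0031 0.078 ]
 rim [0.5825 0.0119 0.023 ] 0.0006 pot-stand by rim mm [-6.   8.9]
 belly [0.5824 0.0114 0.0474] pot-stand mm [-6.2  8.4]
```

>>> send_rows([
  [[0.0036,0.0017,0,0,0,0,0.4],[0.0036,0.0017,0,0,0,0,0.4],[0.0036,0.0017,0,0,0,0,0.4],[0.0036,0.0017,0,0,0,0,0.4],[0.0036,0.0017,0,0,0,0,0.4],[0.0036,0.0017,0,0,0,0,0.4],[0.0036,0.0017,0,0,0,0,0.4]],
])

```text
t: 12.2
position: [0.5509, 0.0474, 0.0888]
orientation: [[0.618, 0.288, 0.731], [-0.663, -0.309, 0.682], [0.423, -0.906, -0.0]]
wrist_force: [-1.9, 2.7, 1.6]
opening: 0.0515
```

```bash
python3 - <<'E'
from h import *
from station import arm
where(arm.read_state()); c=arm.read_camera('top'); np.savez('top6.npz',**c); measure(c)
u,v=(245,190)
cv2.imwrite('pics/top6.png',cv2.cvtColor(cv2.resize(c['color'][v-50:v+50,u-65:u+65],None,fx=6,fy=6,interpolation=cv2.INTER_CUBIC),cv2.COLOR_RGB2BGR))
E
```

```text
t 12.2 s 60.2 perp 0.6 z 0.0888 corner z 0.0798 p [ 0.682 -0.731] F [-1.9  2.7  1.6] open 0.051533240573078946
p tool [0.9063 0.4226 0.    ] up tool [ 4.226e-01 -9.063e-01 -1.000e-04]
 stand half r80 [0.5886 0.003 ] 0.001 half free [0.5909 0.0031 0.0781]
 rim [0.5875 0.0068 0.0232] 0.0005 pot-stand by rim mm [-1.1  3.8]
 belly [0.5871 0.0069 0.047 ] pot-stand mm [-1.5  3.9]
```

View pics/top6.png

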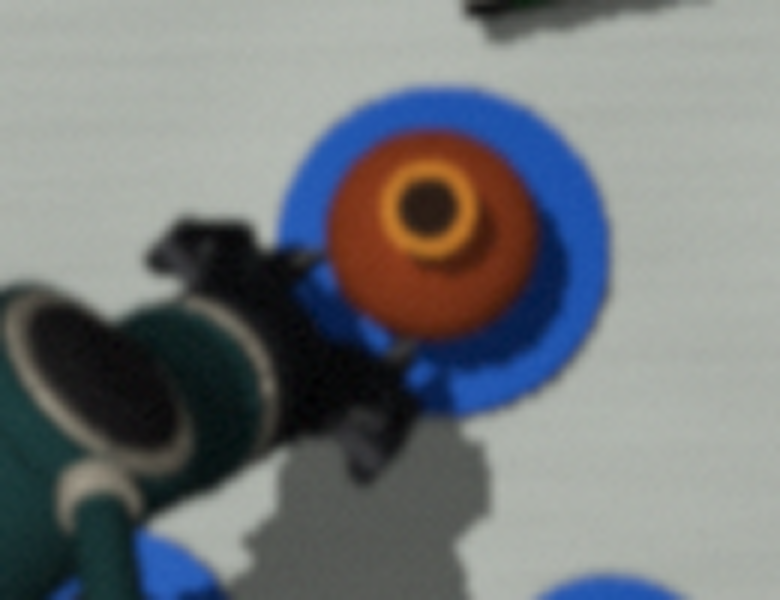

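>>> send_rows([
  [[0.0036,0.0017,0,0,0,0,0.4],[0.0036,0.0017,0,0,0,0,0.4],[0.0036,0.0017,0,0,0,0,0.4],[0.0036,0.0017,0,0,0,0,0.4],[0.0036,0.0017,0,0,0,0,0.4],[0,0,0,0,0,0,0.4]],
])

```text
t: 13.0
position: [0.5543, 0.0438, 0.0888]
orientation: [[0.618, 0.288, 0.731], [-0.663, -0.309, 0.682], [0.423, -0.906, 0.0]]
wrist_force: [-1.3, 0.8, -0.5]
opening: 0.0513
```

```bash
python3 - <<'E'
from h import *
from station import arm
where(arm.read_state()); c=arm.read_camera('top'); np.savez('top7.npz',**c); measure(c)
E
```

```text
t 13.0 s 55.2 perp 0.6 z 0.0888 corner z 0.0799 p [ 0.682 -0.731] F [-1.3  0.8 -0.5] open 0.05126617605954806
p tool [ 0.9063  0.4227 -0.    ] up tool [ 0.4227 -0.9063  0.    ]
 stand half r80 [0.5886 0.003 ] 0.001 half free [0.5909 0.0031 0.0781]
 rim [0.5911 0.0032 0.023 ] 0.0004 pot-stand by rim mm [2.6 0.2]
 belly [0.5907 0.0031 0.047 ] pot-stand mm [2.1 0.1]
```

>>> send_rows([
  [[-0.0072,-0.0034,0,0,0,0,0.4],[-0.0072,-0.0034,0,0,0,0,0.4],[-0.0072,-0.0034,0,0,0,0,0.4],[-0.0218,-0.0101,0,0,0,0,0.4],[-0.0218,-0.0101,0,0,0,0,0.4],[-0.0218,-0.0101,0,0,0,0,0.4],[-0.0218,-0.0101,0,0,0,0,0.4],[-0.0218,-0.0101,0,0,0,0,0.4],[-0.0218,-0.0101,0,0,0,0,0.4],[-0.0218,-0.0101,0,0,0,0,0.4],[-0.0218,-0.0101,0,0,0,0,0.4],[0.0338,-0.0725,0,0,0,0,0.4],[0.0338,-0.0725,0,0,0,0,0.4],[0.0338,-0.0725,0,0,0,0,0.4],[0.0338,-0.0725,0,0,0,0,0.4],[0.0338,-0.0725,0,0,0,0,0.4],[0.0338,-0.0725,0,0,0,0,0.4],[0.0338,-0.0725,0,0,0,0,0.4],[0.0338,-0.0725,0,0,0,0,0.4],[0.0338,-0.0725,0,0,0,0,0.4]],
])

```text
t: 15.55
position: [0.5173, 0.0834, 0.2699]
orientation: [[0.618, 0.288, 0.731], [-0.663, -0.309, 0.682], [0.423, -0.906, -0.0]]
wrist_force: [0.1, -0.1, -0.5]
opening: 0.0511
```

>>> send_rows([
  [[0,-0.1,-0.05,0,0,0,0.4],[0,-0.1,-0.05,0,0,0,0.4],[0,-0.1,-0.05,0,0,0,0.4],[0,-0.1,-0.05,0,0,0,0.4],[0,0,0,0,0,0,0.4]],
])

```text
t: 16.18
position: [0.4524, 0.0806, 0.3623]
orientation: [[0.617, 0.293, 0.731], [-0.663, -0.307, 0.683], [0.424, -0.906, 0.005]]
wrist_force: [0.1, -0.1, -0.3]
opening: 0.0517
```

```bash
python3 - <<'E'
from h import *
from station import arm
where(arm.read_state())
for n in('top','side'):
    c=arm.read_camera(n); np.savez(f'{n}8.npz',**c); measure(c,n)
    h,b,p,nk=masks(c); q=cast(c,grow(near(blobs(b,200),c,.014)),.0); s0,_=circ(q)
    d=s0[:2]-c['world_from_camera'][:2,3]; d/=np.hypot(*d); print('near z0',circ(q[((q-s0[:2])@d)<-.01])[0])
    u,v=(254,182) if n=='top' else (261,210)
    cv2.imwrite(f'pics/{n}8.png',cv2.cvtColor(cv2.resize(c['color'][v-40:v+40,u-50:u+50],None,fx=7,fy=7,interpolation=cv2.INTER_CUBIC),cv2.COLOR_RGB2BGR))
    cv2.imwrite(f'pics/{n}8f.png',cv2.cvtColor(c['color'],cv2.COLOR_RGB2BGR))
E
```

```text
t 16.175 s 151.5 perp -49.0 z 0.3623 corner z 0.3534 p [ 0.681 -0.732] F [ 0.1 -0.1 -0.3] open 0.051741058838448366
p tool [ 0.9056  0.4242 -0.0022] up tool [ 0.4242 -0.9055  0.0048]
top stand half r80 [0.5885 0.0032] 0.0006 half free [0.5904 0.0032 0.0784]
top rim [0.591  0.0031 0.0231] 0.0006 pot-stand by rim mm [ 2.5 -0.1]
top belly [0.5909 0.0029 0.0469] pot-stand mm [ 2.3 -0.4]
near z0 [0.59356579 0.00288448 0.0796549 ]
side stand half r80 [0.5893 0.0092] 0.0008 half free [0.5907 0.0059 0.0782]
side rim [0.5843 0.0143 0.0299] 0.0048 pot-stand by rim mm [-5.   5.1]
side belly [ 0.6038 -0.0054  0.0614] pot-stand mm [ 14.6 -14.6]
near z0 [0.59298966 0.00081801 0.07821772]
```

View pics/top8.png

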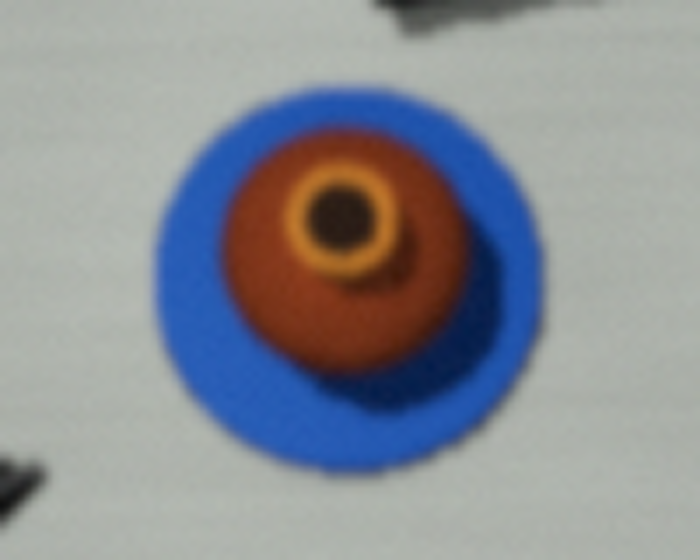

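View pics/side8f.png

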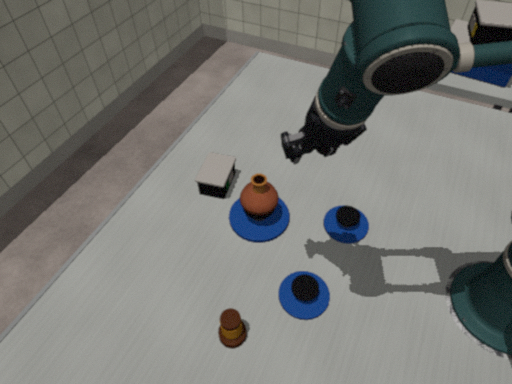

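```bash
python3 - <<'E'
from h import *
c=dict(np.load('side8.npz')); h,b,p,nk=masks(c)
print([ (cv2.boundingRect(k),cv2.contourArea(k)) for k in blobs(nk,20)],[ (cv2.boundingRect(k),cv2.contourArea(k)) for k in blobs(p)])
for z,H in((.0,'z'),):
  pass
# predicted overlay if pot at (.5913,.003)
a=np.linspace(0,2*np.pi,60); im=cv2.resize(c['color'],None,fx=7,fy=7,interpolation=cv2.INTER_CUBIC)
for r,z,col in((.02,.15,(255,255,0)),(.08,.014,(0,255,0)),(.08,0,(0,255,0)),(.048,.0815,(255,0,255))):
    q=proj(c,np.c_[.5913+r*np.cos(a),.003+r*np.sin(a),0*a+z])
    for u,v in q: cv2.circle(im,(int((u+.5)*7),int((v+.5)*7)),2,col,-1)
cv2.imwrite('pics/side8c.png',cv2.cvtColor(im[165*7:250*7,205*7:315*7],cv2.COLOR_RGB2BGR))
# rim top from depth, tilt check
T=c['world_from_camera'];K=c['mtx'];z=c['range_z']
t=dict(np.load('top8.npz'))
for nm,c in(('side',c),('top',t)):
    T=c['world_from_camera'];K=c['mtx'];z=c['range_z'];v,u=np.mgrid[:384,:512]; P=np.stack([(u-K[0,2])/K[0,0]*z,(v-K[1,2])/K[1,1]*z,z],-1)@T[:3,:3].T+T[:3,3]
    m=(np.hypot(P[...,0]-.591,P[...,1]-.003)<.035)&(P[...,2]>.143)&(P[...,2]<.157); print(nm,m.sum(),P[m].mean(0),(P[m].max(0)+P[m].min(0))/2)
E
```

```text
[((220, 326, 17, 13), 90.0), ((251, 174, 16, 20), 162.0)] [((219, 309, 27, 38), 723.0), ((241, 174, 37, 41), 1037.0)]
side 170 [0.5917815  0.00398865 0.15063904] [0.59225028 0.00325321 0.14869119]
top 188 [0.59180343 0.00349739 0.14948984] [0.59200217 0.00294769 0.14948268]
```

View pics/side8c.png

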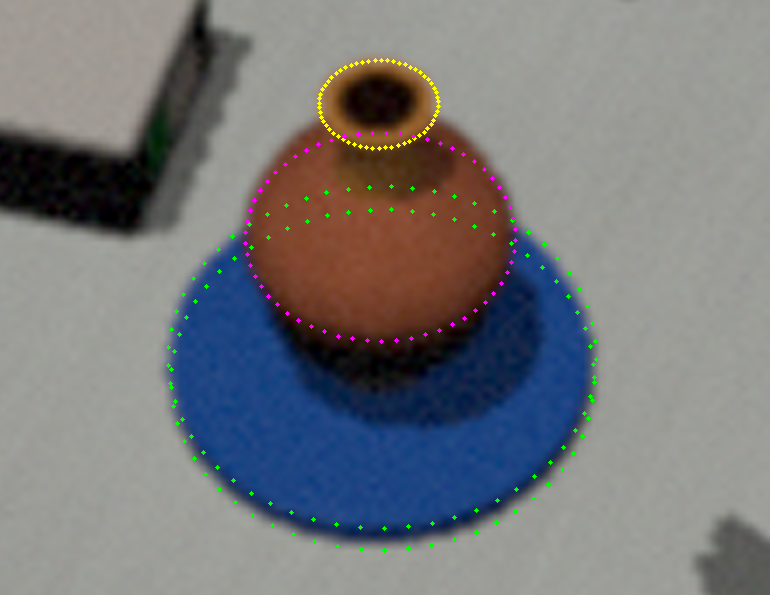

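The overlay check shows the pot at (380,230) upright, with the rim and belly circles on the same axis as the plate outline, to about 1 mm. The side rim colour fit failed because the mask merged with the neck, but depth agrees: rim at about (0.592, 0.003). Last check is the bystanders, then hand in.

```bash
python3 - <<'E'
from h import *
from station import arm
for n in('side','top'):
    a=dict(np.load(f'{n}0.npz'))['color']; c=dict(np.load(f'{n}8.npz')); b=c['color']
    for nm,p in(('tub',(.748,-.062,.03)),('blk',(.511,-.309,.05)),('cup',(.504,.294,.04))):
        u,v=proj(c,p)[0].astype(int); d=cv2.absdiff(a[v-22:v+22,u-22:u+22],b[v-22:v+22,u-22:u+22]).max(-1); print(n,nm,(u,v),'changed px',(d>50).sum())
    m=b; 
c=arm.read_camera('top'); measure(c); s=arm.read_state(); print(s['t'],np.abs(s['joint_velocities']).max())
E
```

```text
side tub (np.int64(218), np.int64(175)) changed px 0
side blk (np.int64(328), np.int64(139)) changed px 979
side cup (np.int64(236), np.int64(322)) changed px 0
top tub (np.int64(274), np.int64(125)) changed px 0
top blk (np.int64(368), np.int64(205)) changed px 0
top cup (np.int64(149), np.int64(213)) changed px 113
 stand half r80 [0.5885 0.0032] 0.0006 half free [0.5905 0.0032 0.0784]
 rim [0.5911 0.0032 0.0229] 0.0004 pot-stand by rim mm [ 2.6 -0. ]
 belly [0.5908 0.0029 0.0469] pot-stand mm [ 2.2 -0.4]
16.325 0.013290419570416823
```

```bash
python3 -c "
from station import arm
print(arm.job_done())"
```

```text
the job is handed in; nothing more can be done
None
```

I nudged the pot about 16 mm to the middle of the pad of the 160 mm stand. I used slow (8 mm/s) pushes of about 3 N on its belly band with two half-open, tilted fingertips. Then I backed off clear of it and handed the job in at about 16 s.

**Pot position:** it stands upright at about (0.591, 0.003). The stand axis is at about (0.5915 ± 0.0015, 0.003), so it is centred to about 1–2 mm.

**Other wares:** the tub was unchanged in both views. The black pot and the cup were each unchanged in one view. In the other view, pixels around them changed because of the arm or its shadow.

**Checks that failed or disagreed:**
- The final side-view colour fits of rim and belly came out wrong, because the rim merged with the neck in the colour mask. I relied on depth and an outline overlay there instead, and both agree with the top view.
- The plate fit with its radius fixed at 80 mm gave a stand centre about 2.5 mm different in x. The detected plate edge sits about 1.5 mm inside the real one, so I used the fits with a free radius.

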